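# Hang the key-hook plate on its stud

### The job

Hang the blue key-hook plate on the sloping pine key stand: put the large end of its keyhole over the steel stud's head, press it gently flat onto the board, then slide it straight down the slope until its lower edge rests on the bottom ledge, so that the stud head locks it, and let go. Feel for the stud and never force it, and leave the jar, remote and paperweight where they are.

Things in the scene. Friction and masses are not known exactly. Their poses are not given: they have to be found in the camera images.
- stand: The fixed pine key stand, 212 mm deep, 150 mm wide, about 130 mm (with its pegs) tall at the back; origin under its centre, yaw within 0.35 rad of facing the robot. It carries the sloping board (panel), the ledge, three pegs and the stud.
- panel: The stand's sloping board, tilted 20 degrees from level, low end towards the robot. Origin in its face, on the centre line, at the middle of the brass track; x straight up the slope, y level to the left, z out of the face. The face runs from x = -98 to +125 mm, y = +-75 mm. Three pegs 10 mm thick, 26 mm tall stand at x = +115 mm, y = -50, 0, +50 mm.
- track_mid (a point): Middle of the brass track (the panel's origin and axes). The steel stud stands out of the face at y = 0 but is clamped anywhere from x = -18 to +18 mm, differently each time; this is not measured: feel for it or look. It does not give way. Head 17 mm across, underside 7.5 mm and top 12.5 mm out of the face, top 3 mm tapering to 12 mm across; neck 8 mm thick.
- ledge (a point): Middle of the upper side of the dark wooden ledge across the bottom of the board, at the face (panel x = -98 mm, same axes). The ledge stands 8 mm out of the face and is 11 mm thick. The plate's lower edge must come to rest on it. A press of 3 to 5 N is enough to feel the stud, to seat the plate and to slide it; the plate does not slide down by itself.
- plate: The loose blue plate, 134 mm (x) by 80 mm (y) by 5 mm thick, 0.1 to 0.21 kg; origin at the centre of its underside, x towards the keyhole end (uphill once hung), z out of its front. It starts flat on the console, grip upwards. Two brass hooks 27 mm tall stand at x = +45 to +53 mm, y = +-27 mm.
- plate_grip (a point): Centre of the plate's oak grip block, 40 mm long (plate x), 22 mm wide (plate y), 42 mm tall (plate z), to be gripped across its 22 mm width. It lies 26 mm above the plate's underside; axes as the plate's. The plate's lower edge is 22 mm in -x from this point, its upper edge 112 mm in +x.
- plate_eye (a point): Centre of the large end of the keyhole, at the plate's underside, plate axes: 42 mm in +x and 26 mm in -z from plate_grip. The large end is an eight-sided hole 21 mm across the flats; from it the slot, 11 mm wide, runs in +x to 57 mm from this point. With the plate locked on the ledge this point is at x = -34 mm, y = 0, z = 0 of the panel.
- jar_mid (a point): Middle of a white ceramic jar with twist cap, 70 mm across, 100 mm tall. Leave alone.
- paperweight_mid (a point): Middle of a green glass paperweight, 70 mm across, 45 mm tall. Leave alone.
- remote_mid (a point): Middle of a black plastic remote, 160 mm by 45 mm by 18 mm. Leave alone.
Not all that is in view belongs to the job. Several things look just like the plate: the one meant starts farthest from the robot's base.

How it is judged:
On the way:
1. the plate lies flat on the board with the stud through its keyhole, still at least 6 mm above its locked place (z of plate_eye in the frame of panel between -0.004 and 0.004 m and x of plate_eye in the frame of panel between -0.028 and 0.026 m and y of plate_eye in the frame of panel between -0.006 and 0.006 m and angle between the z axis of plate_eye and the z axis of panel, either way round below 0.09 rad), for 0.1 s.
At the end, for the whole second after the job is handed in: The plate lies flat on the board (within 3 mm and 0.06 rad) with its lower edge on the ledge (within 3.5 mm), the keyhole within 5 mm of the centre line and square to it within 0.12 rad, at rest and released (x of plate_eye in the frame of panel between -0.037 and -0.0305 m and z of plate_eye in the frame of panel between -0.003 and 0.003 m and y of plate_eye in the frame of panel between -0.005 and 0.005 m and angle between the x axis of plate_eye and the x axis of panel, either way round below 0.12 rad and angle between the z axis of plate_eye and the z axis of panel, either way round below 0.06 rad and linear speed of plate below 0.01 m/s); the robot touches nothing.
It fails at once if the plate is forced: more than 60 N between it and the stand or its stud (contact force between plate and stand above 60 N).
It fails at once if the jar is moved (distance of jar_mid from where it was at the start of the episode above 0.02 m).
It fails at once if the paperweight is moved (distance of paperweight_mid from where it was at the start of the episode above 0.02 m).
It fails at once if the remote is moved (distance of remote_mid from where it was at the start of the episode above 0.02 m).
It also fails if it takes over 64 s, if anything falls off the work surface, if the arm or the gripper's body presses on something with over 40 N, if the wrist force passes 120 N, or if a joint passes its speed limit or range.

### The arm

A 6-joint arm with a two-finger parallel gripper is mounted at the origin on the work surface. World frame = base frame: x ahead of the robot, y to its left, z up, the work surface at z = 0. Lengths are in m, angles in rad, forces in N, time in s.
With the tool pointing down it reaches from about 0.225 to 0.875 m from the base axis. Payload 3.4 kg.
Tool frame: the origin (TCP) lies at the very end of the fingers, on their centre line; the grasp point (between the pads) lies 19 mm behind it (arm.hold_point_z is the distance from the TCP to the grasp point, in m); z points along the fingers, y is the direction in which the jaws open and shut (so a half turn about z gives the same grasp; the last joint's range is limited). The gripper opens to 85 mm and grips with 20 to 120 N. Pads are 22 mm wide; open, the fingers measure 114 mm over their backs; the gripper's body (76 mm by 85 mm) begins 54 mm behind the grasp point. The pads swing forward as they close: fully open they stand 13 mm farther back than shut.
Start: joints at [1.192, 0.276, 1.505, -0, 1.361, -0.121], TCP at [0.147, 0.556, 0.231] pointing down, gripper open.
Joint ranges: [-2.89, 2.89], [-0.75, 2.08], [0.22, 2.7], [-1.18, 4.32], [0.11, 2.71], [-2.7, 2.7]. Speed limits (rad/s): [2.57, 2.57, 3.14, 3.14, 3.14, 3.14].

### API

Orientations are given as a unit quaternion [w, x, y, z].
In Python, from rig import arm, get_image, order gives the robot as it stands.
- The arm moves only by the shell command python3 -m creep 'ROWS' [OPENING]. ROWS is JSON, a list that holds one entry, the list of rows, each a list of 4 numbers: the shift along the tool's x, y, z in m, then the turn about the tool's z in degrees. A call has 1 to 12 rows; each row is the pose to reach, as a shift and turn from the pose commanded when the call began, along the tool's axes at that moment; what a row does not reach only later rows make up. A row lasts 1/12 s, in which the tool goes at most 41.7 mm and 7.16 degrees, less where a joint would pass 70% of its speed; a pose out of reach is approached as far as the arm can. A call with a gripper value outside its range is refused whole. OPENING is the finger opening in m, from 0 to 0.0854, set as the call begins (- or left out, the last holds). The fingers move at their own pace and stop on an object; the grip force is fixed at half the most. Time passes only in rows, so rows that repeat a pose let the fingers close. It gives the time, the measured TCP pose, the force and the opening at its end, in the units of the state.
- arm.state(): the state, without advancing time (a new reading comes with each control period).
- get_image(name): name is "scene" or "side" or "wrist"; returns a dict with "image" (400x640x3 uint8, blue, green, red), "intrinsics" (3x3 intrinsics, pixels), "extrinsics" (4x4, takes a point from camera to world coordinates). Camera axes: x right, y up, looking along -z (the intrinsics and any distortion apply to the point x, -y, -z); pixel columns grow to the right and rows downward; lengths in m; the calibration is good to about 2 mm. A picture is of the moment at which its call begins. There is no depth.
- order.sign_off(): hands the job in, once; it reports no verdict.
The state is a dict: "t": time; "joint_positions": joint angles; "dq": joint speeds; "joint_torque": joint torques, N m; "position": TCP position; "tool_rot": TCP orientation; "ft_force": force on the tool from outside, world axes, zero at the start; "wrist_torque": the same for the moment, N m; "finger_gap": opening from 0.0 (shut) to 1.0 (fully open).
Only numpy, scipy, OpenCV 4.12 (cv2) and the standard library are available. Lean on these libraries where they do the work, as an engineer would, in place of code of your own. Each camera call takes 0.05 s, during which the arm holds its last target. There are 200 camera calls.

## Working session

There is one attempt and no reset: what is moved stays moved. The work goes in short steps, Python scripts to look and compute and a shell command to move; the robot and the scene stay as the last step left them, time stands still between calls to the robot, and variables do not carry over. Pictures are saved under pics/ and viewed, about 8 in all and at most 12, crops included, and the job is handed in when it is done.

```bash
mkdir -p pics; ls; python3 - <<'E'
from rig import arm,get_image
import cv2,numpy as np
np.set_printoptions(precision=4,suppress=True)
print(arm.state(), arm.hold_point_z)
for n in("scene","side","wrist"):
    d=get_image(n); cv2.imwrite(f"pics/{n}0.png",d["image"]); np.savez(f"pics/{n}0.npz",K=d["intrinsics"],E=d["extrinsics"]); print(n,d["intrinsics"],d["extrinsics"],[k for k in d])
E
```

```text
pics
{'t': 0.0, 'joint_positions': array([ 1.192 ,  0.2766,  1.5061, -0.    ,  1.3607, -0.121 ]), 'dq': array([-0.0003, -0.0004,  0.0015, -0.0001, -0.0002, -0.0013]), 'joint_torque': array([ -0.0004, -41.6784, -24.5802,  -0.0001,   0.0113,   0.    ]), 'position': array([0.1464, 0.5555, 0.2304]), 'tool_rot': array([-0.0002,  0.1285,  0.9917, -0.0009]), 'ft_force': array([-1.1057, -1.0584,  0.4668]), 'wrist_torque': array([-0.0041,  0.0085,  0.028 ]), 'finger_gap': 1.0016750090094517} 0.0187
scene [[446.5741   0.     322.4806]
 [  0.     446.5741 197.3954]
 [  0.       0.       1.    ]] [[-0.6106 -0.5855  0.5332  1.206 ]
 [ 0.7919 -0.4563  0.4057  0.5277]
 [ 0.0057  0.67    0.7423  1.0685]
 [ 0.      0.      0.      1.    ]] ['image', 'intrinsics', 'extrinsics']
side [[397.4954   0.     321.8083]
 [  0.     397.4954 198.9273]
 [  0.       0.       1.    ]] [[ 0.6947  0.5163 -0.5008 -0.1167]
 [-0.7191  0.5139 -0.4678 -0.559 ]
 [ 0.0158  0.6851  0.7283  0.9575]
 [ 0.      0.      0.      1.    ]] ['image', 'intrinsics', 'extrinsics']
wrist [[336.0458   0.     323.2094]
 [  0.     336.0458 201.4486]
 [  0.       0.       1.    ]] [[ 0.2541 -0.9161 -0.3101  0.0668]
 [ 0.9672  0.2399  0.0839  0.5785]
 [-0.0025 -0.3213  0.947   0.3732]
 [ 0.      0.      0.      1.    ]] ['image', 'intrinsics', 'extrinsics']
```

View pics/scene0.png

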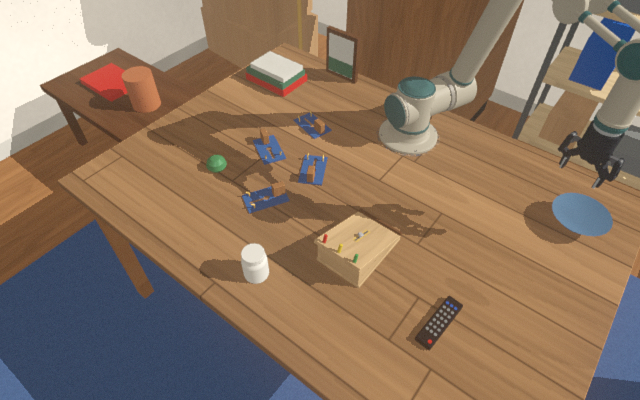

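View pics/side0.png

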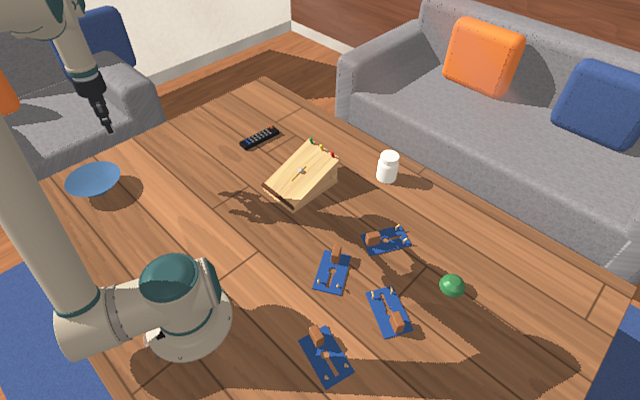

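The farthest plate appears to be the one at scene (265,198), side (385,240). The stand is at scene (358,245), side (302,175). I'll enlarge both and measure them.

```bash
cat > h.py <<'E'
import numpy as np,cv2
np.set_printoptions(precision=4,suppress=True)
def load(n):
    z=np.load(f"pics/{n}.npz"); return cv2.imread(f"pics/{n}.png"),z["K"],z["E"]
def ray(K,E,uv):
    uv=np.atleast_2d(uv).astype(float)
    d=np.c_[(uv[:,0]-K[0,2])/K[0,0],-(uv[:,1]-K[1,2])/K[1,1],-np.ones(len(uv))]
    return E[:3,3],d@E[:3,:3].T
def onz(K,E,uv,z):
    o,d=ray(K,E,uv); return o+d*((z-o[2])/d[:,2])[:,None]
def proj(K,E,P):
    p=(np.atleast_2d(P)-E[:3,3])@E[:3,:3]; return np.c_[K[0,0]*p[:,0]/-p[:,2]+K[0,2],-K[1,1]*p[:,1]/-p[:,2]+K[1,2]]
def tri(a,b):  # a,b=(K,E,uv)
    o1,d1=ray(*a);o2,d2=ray(*b);d1=d1[0];d2=d2[0]
    s=np.linalg.lstsq(np.c_[d1,-d2],o2-o1,rcond=None)[0]
    p,q=o1+d1*s[0],o2+d2*s[1]; return (p+q)/2,np.linalg.norm(p-q)
def blue(im):
    h=cv2.cvtColor(im,cv2.COLOR_BGR2HSV); return cv2.inRange(h,(105,120,40),(125,255,255))
def crop(im,u,v,w,hh,s): return cv2.resize(im[v:v+hh,u:u+w],None,fx=s,fy=s,interpolation=cv2.INTER_CUBIC)
E
python3 - <<'E'
from h import *
t=[]
for n,roi in(("scene0",(230,100,110,120)),("side0",(290,215,130,180))):
    im,K,E=load(n); m=blue(im); u,v,w,h=roi; mm=np.zeros_like(m); mm[v:v+h,u:u+w]=m[v:v+h,u:u+w]
    mm=cv2.morphologyEx(mm,cv2.MORPH_CLOSE,np.ones((5,5)))
    for c in cv2.findContours(mm,cv2.RETR_EXTERNAL,cv2.CHAIN_APPROX_NONE)[0]:
        if cv2.contourArea(c)<100: continue
        P=onz(K,E,c[:,0],0.005)
        r=cv2.minAreaRect((P[:,:2]*1000).astype(np.float32)); print(n,cv2.boundingRect(c),"c mm",r,"dist",np.linalg.norm(r[0]))
im,_,_=load("scene0");im2,_,_=load("side0")
a=crop(im,235,170,66,50,6)[:300,:396];b=crop(im,305,205,100,75,4);c=crop(im2,352,215,66,50,6);d=crop(im2,255,132,100,75,4)
cv2.imwrite("pics/m1.png",np.vstack([np.hstack([a,b]),np.hstack([c,d])]))
E
```

```text
scene0 (302, 156, 25, 28) c mm ((359.4622497558594, -159.99282836914062), (126.75701904296875, 74.6604232788086), 29.015743255615234) dist 393.46005404500863
scene0 (255, 136, 30, 26) c mm ((375.0470275878906, -346.74169921875), (128.1475830078125, 74.13482666015625), 61.04856491088867) dist 510.77399980776045
side0 (299, 326, 55, 64) c mm ((173.2007293701172, -311.8568115234375), (132.37667846679688, 78.66293334960938), 74.48053741455078) dist 356.72561380969745
side0 (366, 286, 47, 53) c mm ((372.972900390625, -348.0478820800781), (134.0006866455078, 79.02400970458984), 60.68124771118164) dist 510.14322758047376
side0 (313, 250, 37, 45) c mm ((356.7926025390625, -161.36325073242188), (132.61929321289062, 77.66635131835938), 29.02238655090332) dist 391.5853162639425
side0 (361, 226, 50, 30) c mm ((552.01416015625, -200.61497497558594), (78.49226379394531, 133.10232543945312), 61.204498291015625) dist 587.3380638077741
```

View pics/m1.png

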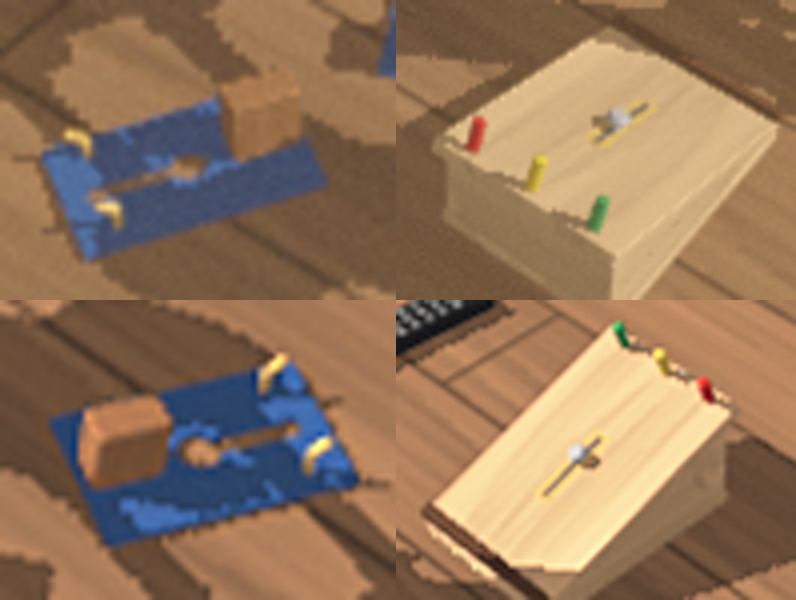

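The blue plate at (552,-201) mm lies with its keyhole end pointing at about -29°. The stud head shows at scene tile (617,118) and side tile (577,453). Next I'll fit the stand from peg colours, corners and the stud, with both views together.

```bash
cat > fit.py <<'E'
from h import *
from scipy.optimize import least_squares
S=lambda x,y:(305+(x-396)/4-.375,205+y/4-.375)
D=lambda x,y:(255+(x-396)/4-.375,132+(y-300)/4-.375)
def pegs(n,roi):
    im,K,E=load(n);u,v,w,h=roi;hs=cv2.cvtColor(im[v:v+h,u:u+w],cv2.COLOR_BGR2HSV);o=[]
    for lo,hi in(((0,150,80),(6,255,255)),((24,170,120),(34,255,255)),((55,100,40),(90,255,255))):
        m=cv2.inRange(hs,lo,hi); k,l,st,ce=cv2.connectedComponentsWithStats(m); i=1+np.argmax(st[1:,4]); o.append(ce[i]+[u,v]); print(n,st[i],o[-1])
    return o
ps=pegs("scene0",(312,228,50,40)); pd=pegs("side0",(300,132,50,35))
pp=[(.115,-.05,.013),(.115,0,.013),(.115,.05,.013)]
obs=[("scene0",p,q) for p,q in zip(pp,ps)]+[("side0",p,q) for p,q in zip(pp,pd)]
obs+=[("scene0",(.125,-.075,0),S(435,138)),("scene0",(.125,.075,0),S(612,258)),("side0",(.125,.075,0),D(614,325)),("side0",(.125,-.075,0),D(732,410)),("side0",(-.098,.075,0),D(438,502))]
obs+=[("scene0","stud",S(617,118)),("side0","stud",D(577,453))]
def R(yaw,t=np.radians(20)):
    x=np.array([np.cos(t)*np.cos(yaw),np.cos(t)*np.sin(yaw),np.sin(t)]);y=np.array([-np.sin(yaw),np.cos(yaw),0]);return np.c_[x,y,np.cross(x,y)]
cams={n:load(n)[1:] for n in("scene0","side0")}
def res(p):
    r=R(p[3]);return np.concatenate([proj(*cams[n],p[:3]+r@np.array((p[4],0,.010) if l=="stud" else l))[0]-q for n,l,q in obs])
s=least_squares(res,[.6,.05,.06,0,0],loss="soft_l1")
if __name__=="__main__":
    print("panel x y z yaw stud",s.x);print(res(s.x).reshape(-1,2));np.save("pics/panel.npy",s.x)
    r=R(s.x[3]);print("ledge",s.x[:3]+r@[-.098,0,0],"stand foot z at low",s.x[2]-.098*np.sin(np.radians(20)))
    t=[tri((*cams["scene0"],a),(*cams["side0"],b)) for a,b in zip(ps,pd)];print("pegs tri",t)
    for n in cams:
        im,K,E=load(n); roi={"scene0":(235,175,70,45),"side0":(350,215,70,50)}[n]
        m=blue(im);mm=np.zeros_like(m);u,v,w,h=roi;mm[v:v+h,u:u+w]=m[v:v+h,u:u+w]
        c=np.vstack([c[:,0] for c in cv2.findContours(mm,0,1)[0] if cv2.contourArea(c)>8])
        P=onz(K,E,c,.005);print(n,cv2.minAreaRect((P[:,:2]*1000).astype(np.float32)))
    im,K,E=load("scene0");print("jar base-ish",onz(K,E,[(256,278)],0),"remote",onz(K,E,[(440,322)],.01))
E
python3 fit.py
```

```text
scene0 [11  6  4  9 22] [324.7273 238.0455]
scene0 [28 16  2  3  5] [340.4 245.2]
scene0 [43 26  3  8 10] [355.7 257.3]
side0 [30 19  4  4  9] [331.5556 152.4444]Traceback (most recent call last):
  File "fit.py", line 10, in <module>
    ps=pegs("scene0",(312,228,50,40)); pd=pegs("side0",(300,132,50,35))
                                          ~~~~^^^^^^^^^^^^^^^^^^^^^^^^^
  File "fit.py", line 8, in pegs
    m=cv2.inRange(hs,lo,hi); k,l,st,ce=cv2.connectedComponentsWithStats(m); i=1+np.argmax(st[1:,4]); o.append(ce[i]+[u,v]); print(n,st[i],o[-1])
                                                                                ~~~~~~~~~^^^^^^^^^^
    return _wrapfunc(a, 'argmax', axis=axis, out=out, **kwds)
    return bound(*args, **kwds)
ValueError: attempt to get argmax of an empty sequence
```

```bash
sed -i 's/^ps=.*/ps=[S(477,135),S(537,173),S(599,213)]; pd=[D(706,390),D(661,362),D(621,335)]/' fit.py; python3 fit.py
```

```text
panel x y z yaw stud [ 0.5293  0.1521  0.06   -0.0287  0.0106]
[[-0.15   -0.0226]
 [-0.3321  0.243 ]
 [-0.4713  0.3664]
 [-0.2045  0.4482]
 [ 0.3596  0.316 ]
 [ 0.0561  0.189 ]
 [-0.1458 -0.3676]
 [ 0.7357 -0.2176]
 [-0.229  -0.3316]
 [ 1.6152 -0.7536]
 [-1.9781  0.4402]
 [ 0.4777  0.1452]
 [ 0.0033 -0.3081]]
ledge [0.4373 0.1547 0.0264] stand foot z at low 0.02644495093377143
pegs tri [(array([0.6323, 0.0997, 0.1127]), np.float64(0.0009255895743651417)), (array([0.6323, 0.15  , 0.1127]), np.float64(0.00039804518552478545)), (array([0.6337, 0.1994, 0.1126]), np.float64(0.0010208119282176938))]
scene0 ((599.8091430664062, -232.64749145507812), (50.94942855834961, 17.989925384521484), 61.265499114990234)
side0 ((552.01416015625, -200.61497497558594), (78.49226379394531, 133.10232543945312), 61.204498291015625)
jar base-ish [[ 0.7898 -0.018   0.    ]] remote [[0.6008 0.4478 0.01  ]]
```

The stand fit is good: residuals are under 1 px apart from two corners, and the panel height and ledge look sensible. The stud reads about x = +10 mm. I'll move the wrist camera over the stand to refine this.

```bash
python3 -m creep '[[[-0.2,-0.135,-0.02,-6],[-0.2,-0.135,-0.02,-13.5],[-0.2,-0.135,-0.03,-13.5],[-0.2,-0.135,-0.03,-13.5],[-0.2,-0.135,-0.03,-13.5],[-0.2,-0.135,-0.03,-13.5],[-0.4457,-0.3018,-0.03,-13.5],[-0.4457,-0.3018,-0.03,-13.5],[-0.4457,-0.3018,-0.03,-13.5],[-0.4457,-0.3018,-0.03,-13.5],[-0.4457,-0.3018,-0.03,-13.5],[-0.4457,-0.3018,-0.03,-13.5]]]'
python3 -m creep '[[[-0.0,0,0,0],[0,0,0,0],[0,0,0,0],[0,0,0,0]]]'
cat >> h.py <<'E'
def snap(n,name="wrist"):
    from rig import get_image
    d=get_image(name);cv2.imwrite(f"pics/{n}.png",d["image"]);np.savez(f"pics/{n}.npz",K=d["intrinsics"],E=d["extrinsics"])
def where():
    from rig import arm
    from scipy.spatial.transform import Rotation as Ro
    s=arm.state();R=Ro.from_quat(s["tool_rot"],scalar_first=True).as_matrix();return s,R
def goto(p,yawx):
    "rows to reach TCP p with tool x at world angle yawx (deg)"
    s,R=where();a=np.degrees(np.arctan2(R[1,0],R[0,0]));d=R.T@(np.array(p)-s["position"]);t=-((yawx-a+180)%360-180)
    print("t",s["t"],"pos",s["position"],"yawx",a,"-> shift",d,"turn",t,"F",s["ft_force"])
E
python3 -c "
from h import *
snap('w1'); print(where()); print(load('w1')[2])"
```

```text
t: 1.15
position: [0.4706, 0.1841, 0.2612]
tool_rot: [-0.0, 0.011, 1.0, 0.0]
ft_force: [0.7, 0.5, 0.2]
finger_gap: 1.004
t: 1.48
position: [0.4688, 0.1868, 0.2611]
tool_rot: [-0.0, 0.011, 1.0, 0.0]
ft_force: [-0.3, -0.3, 0.6]
finger_gap: 1.002
({'t': 1.5333, 'joint_positions': array([ 0.2412,  0.1532,  1.5941,  0.0005,  1.3948, -1.3093]), 'dq': array([ 0.0077, -0.004 , -0.0011, -0.0033, -0.0018, -0.0032]), 'joint_torque': array([ -0.5161, -34.1502, -24.9216,  -0.0306,  -0.0105,   0.0024]), 'position': array([0.4688, 0.187 , 0.2612]), 'tool_rot': array([-0.0003,  0.0102,  0.9999,  0.0002]), 'ft_force': array([ 0.1142,  0.1151, -0.2254]), 'wrist_torque': array([-0.0158,  0.0439, -0.0299]), 'finger_gap': 1.0028664113215304}, array([[-0.9998,  0.0204, -0.0006],
       [ 0.0204,  0.9998,  0.0004],
       [ 0.0006,  0.0004, -1.    ]]))
[[ 0.0202 -0.9471 -0.3203  0.3865]
 [ 0.9998  0.019   0.0069  0.1901]
 [-0.0005 -0.3203  0.9473  0.4038]
 [ 0.      0.      0.      1.    ]]
```

View pics/w1.png

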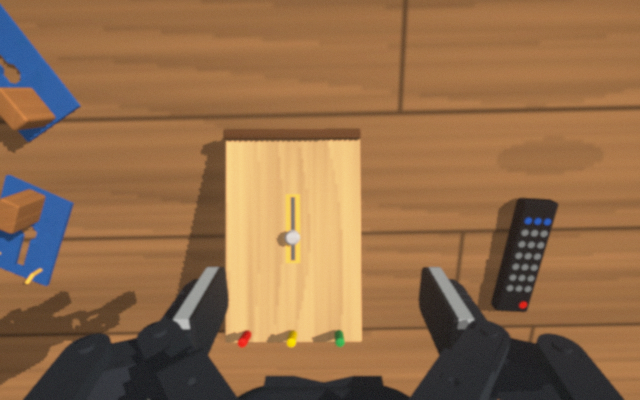

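The wrist view shows the board edges at u≈226 and 361, the brass track around (293,228) and the stud head at (292,238). I'll measure these at sub-pixel level.

```bash
cat > m2.py <<'E'
from h import *
im,K,E=load("w1")
hs=cv2.cvtColor(im,cv2.COLOR_BGR2HSV);g=cv2.cvtColor(im,cv2.COLOR_BGR2GRAY).astype(float)
# brass track
m=cv2.inRange(hs,(15,150,150),(32,255,255));m[:180]=0;m[275:]=0;m[:,:275]=0;m[:,312:]=0
ys,xs=np.nonzero(m);print("track rows",ys.min(),ys.max(),"cols",xs.min(),xs.max(),"n",len(xs))
for r in(193,195,200,215,225,250,258,261,263):print(r,hs[r,284:303].tolist()[::2])
# stud: low saturation
m=cv2.inRange(hs,(0,0,130),(180,60,255));m[:225]=0;m[252:]=0;m[:,:280]=0;m[:,305:]=0
k,l,st,ce=cv2.connectedComponentsWithStats(m);print("stud",st[1:],ce[1:])
# side edges by max gradient
def edge(c0,c1,sgn,rows):
    d=sgn*np.diff(g[rows][:,c0:c1],axis=1);d=np.clip(d,0,None);j=d.argmax(1);o=[]
    for i in range(len(rows)):
        w=slice(max(j[i]-1,0),j[i]+2);o.append((d[i,w]*np.arange(*w.indices(99))).sum()/d[i,w].sum()+c0+.5)
    return np.polyfit(rows,o,1),np.std(np.array(o)-np.polyval(np.polyfit(rows,o,1),rows))
rows=np.arange(150,260);L=edge(218,236,1,rows);Rr=edge(352,370,-1,rows);print("edges",L,Rr)
# ledge: sat/gray profile down column 293
for c in(250,330):print("col",c,g[124:146,c].astype(int))
for c in(262,316):print("bottom",c,g[328:352,c].astype(int))
E
python3 m2.py
```

```text
track rows 195 262 cols 286 299 n 446
193 [[18, 124, 237], [19, 131, 237], [19, 130, 241], [19, 129, 242], [20, 130, 243], [20, 128, 244], [20, 133, 241], [19, 133, 237], [17, 127, 231], [17, 124, 229]]
195 [[18, 126, 239], [22, 152, 245], [22, 160, 247], [22, 159, 247], [23, 159, 246], [22, 155, 248], [23, 156, 249], [22, 157, 247], [19, 137, 236], [17, 123, 231]]
200 [[19, 126, 240], [22, 156, 247], [23, 164, 247], [18, 140, 217], [17, 38, 126], [18, 111, 183], [23, 159, 246], [23, 164, 248], [19, 137, 237], [17, 121, 231]]
215 [[18, 124, 240], [22, 155, 247], [22, 164, 247], [19, 142, 221], [15, 47, 130], [18, 106, 181], [22, 157, 246], [23, 161, 249], [19, 141, 239], [18, 124, 232]]
225 [[19, 124, 240], [22, 154, 247], [23, 167, 248], [18, 143, 226], [16, 45, 130], [18, 104, 177], [22, 159, 245], [23, 161, 249], [20, 143, 241], [17, 126, 233]]
250 [[19, 126, 240], [22, 155, 248], [23, 161, 249], [19, 149, 226], [16, 52, 132], [17, 99, 172], [22, 159, 244], [23, 160, 248], [20, 143, 240], [17, 123, 234]]
258 [[19, 128, 240], [22, 151, 248], [23, 164, 249], [19, 145, 229], [15, 58,
[... 316 characters left out ...]
45], [20, 133, 245], [21, 135, 245], [20, 136, 243], [20, 140, 240], [18, 130, 236], [17, 123, 234]]
stud [[285 225  15  27 187]] [[291.9358 237.3636]]
edges (array([ -0.0004, 225.4864]), np.float64(0.08431539199352839)) (array([  0.0076, 358.8858]), np.float64(0.1663367851089853))
col 250 [119 117 118 113 105  94  88  88  86  83  86  85  81  76  69  79 113 158
 191 203 204 203]
col 330 [126 121 121 118 105  92  90  91  86  88  89  87  85  78  75 116 169 198
 207 209 209 207]
bottom 262 [196 196 195 196 194 194 193 195 195 194 194 195 192 177 153 135 133 132
 132 131 130 128 131 132]
bottom 316 [194 189 192 191 192 191 187 172 136 118 114 114 113 117 125 129 130 129
 130 127 127 128 128 130]
```

```bash
cat > fit2.py <<'E'
import io,contextlib
with contextlib.redirect_stdout(io.StringIO()):
    from m2 import *
from fit import obs,cams,R
from scipy.optimize import least_squares
rw=[(r,int((m[r]>0).sum())) for r in range(225,253)];print(rw)
rr=[r for r,n in rw if n>=6];sv=(rr[0]+rr[-1])/2;su=291.94;print("stud px",su,sv,len(rr))
el=[(-.075,L[0]),(.075,Rr[0])]
def res(p):
    r=R(p[3]);w=lambda *l:proj(K,E,p[:3]+r@np.array(l))[0];o=[]
    for y,f in el:
        for x in(-.08,-.03,.03):
            q=w(x,y,0);o.append(q[0]-np.polyval(f,q[1]))
    for sg,v in((-1,194.2),(1,262.6)):
        q=w(sg*p[5],0,0)-(292.7,v);o+=list(q)
    o+=[w(-.098,-.047,.008)[1]-140.6,w(-.098,.041,.008)[1]-139.5,w(.125,-.033,0)[1]-341.5]
    o+=list(w(p[4],0,.0105)-(su,sv))
    o2=[(proj(*cams[n],p[:3]+r@np.array((p[4],0,.0105) if l=="stud" else l))[0]-q)*.7 for n,l,q in obs]
    return np.concatenate([o]+o2)
s=least_squares(res,[.53,.15,.06,0,0,.035],loss="soft_l1",f_scale=.5)
print(s.x);print(res(s.x));np.save("pics/panel.npy",s.x)
w=least_squares(lambda p:res(p)[:15],s.x);print("wrist only",w.x)
E
python3 fit2.py
```

```text
[(225, 2), (226, 2), (227, 2), (228, 2), (229, 2), (230, 4), (231, 6), (232, 9), (233, 11), (234, 13), (235, 14), (236, 15), (237, 15), (238, 15), (239, 14), (240, 13), (241, 12), (242, 10), (243, 8), (244, 5), (245, 2), (246, 2), (247, 2), (248, 2), (249, 2), (250, 2), (251, 1), (252, 0)]
stud px 291.94 237.0 13
[ 0.5332  0.1532  0.0603 -0.0189  0.0088  0.0379]
[ 0.1566 -0.0738 -0.3522  0.092  -0.0854 -0.2999  0.1218 -0.1366  0.056
 -0.1353 -1.8442 -0.8493  0.4825 -0.0501 -0.0833 -0.3773  0.9346 -0.3986
  1.0746 -0.3898  1.1109  0.1794 -0.388   0.5116 -0.4116  0.2356 -0.4361
 -0.4071  0.7443  0.5327  0.7057 -0.02   -0.7775  1.4548 -1.2721 -0.9097
 -0.0953  0.2952  0.5323  0.1388 -0.5768]
wrist only [ 0.5344  0.1531  0.0588 -0.0143  0.0085  0.038 ]
```

```bash
python3 -m creep '[[[-0.051,-0.365,0,7],[-0.051,-0.365,0,14],[-0.051,-0.365,0,21],[-0.051,-0.365,0.06,27.6],[-0.051,-0.365,0.06,27.6],[-0.051,-0.365,0.06,27.6],[-0.051,-0.365,0.06,27.6],[-0.051,-0.365,0.06,27.6],[-0.051,-0.365,0.06,27.6],[-0.051,-0.365,0.06,27.6],[-0.051,-0.365,0.06,27.6],[-0.051,-0.365,0.06,27.6]]]'
python3 - <<'E'
from h import *
snap("w2"); goto((.5126,-.1789,.2),151.2)
im,K,E=load("w2");m=cv2.morphologyEx(blue(im),cv2.MORPH_CLOSE,np.ones((5,5)))
for c in cv2.findContours(m,0,1)[0]:
    if cv2.contourArea(c)<300: continue
    P=onz(K,E,c[:,0],.005);print(cv2.boundingRect(c),cv2.minAreaRect((P[:,:2]*1000).astype(np.float32)))
E
```

```text
t: 2.53
position: [0.5126, -0.1785, 0.2013]
tool_rot: [-0.0, 0.249, 0.969, 0.001]
ft_force: [-0.8, -0.6, -0.5]
finger_gap: 1.003
t 2.5833 pos [ 0.5127 -0.1781  0.2016] yawx 151.24353960989288 -> shift [-0.0003 -0.0008  0.0016] turn 0.043539609892889075 F [-0.194   0.2451 -0.2786]
(289, 155, 76, 116) ((557.0326538085938, -197.34164428710938), (78.43220520019531, 132.7254180908203), 61.172061920166016)
(33, 94, 149, 81) ((377.608642578125, -345.43402099609375), (134.25723266601562, 78.37825775146484), 60.65076446533203)
(175, 0, 170, 97) ((361.027587890625, -158.63607788085938), (134.06851196289062, 79.63414001464844), 30.063398361206055)
```

View pics/w2.png

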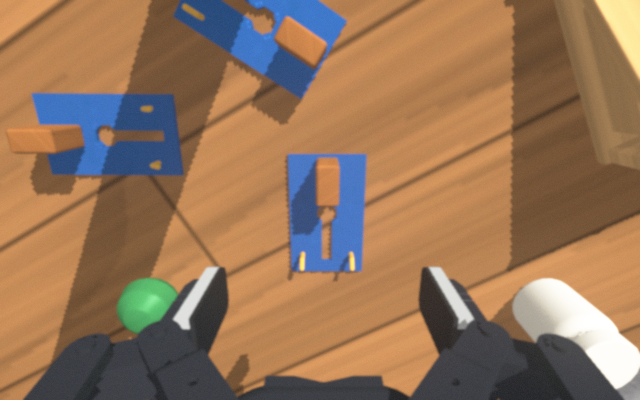

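The plate is square in view, with its block at (328,182) and eye at (327,216). The wrist and side views disagree by a constant (4.5, 2.7) mm, so I take the mean. That puts the grip at (0.515,-0.177). I'll descend and grasp a little high on the block so it has room to tilt.

```bash
python3 -m creep '[[[-0.0017,0.0019,0.04,0],[-0.0017,0.0019,0.08,0],[-0.0017,0.0019,0.12,0],[-0.0017,0.0019,0.15,0],[-0.0017,0.0019,0.17,0],[-0.0017,0.0019,0.18,0],[-0.0017,0.0019,0.1876,0],[-0.0017,0.0019,0.1876,0],[-0.0017,0.0019,0.1876,0]]]'
python3 -m creep '[[[0,0,0,0],[0,0,0,0],[0,0,0,0],[0,0,0,0],[0,0,0,0],[0,0,0,0],[0,0,0,0],[0,0,0,0],[0,0,0,0],[0,0,0,0]]]' 0.0
python3 -m creep '[[[0,0,-0.01,0],[0,0,-0.02,0],[0,0,-0.04,0],[0,0,-0.07,0],[0,0,-0.1,0],[0,0,-0.13,0],[0,0,-0.13,0],[0,0,-0.13,0],[0,0,-0.13,0]]]'
python3 - <<'E'
from h import *
snap("w3");snap("s3","side")
a=load("w3")[0];b=crop(load("s3")[0],290,150,160,125,2);b=cv2.resize(b,(320,250))
c=np.zeros((400,800,3),np.uint8);c[:,:480]=a[:,80:560];c[:250,480:]=b;cv2.imwrite("pics/m3.png",c)
goto((.4,.15,.2),180)
E
```

```text
t: 3.33
position: [0.5161, -0.1789, 0.0148]
tool_rot: [0.001, 0.249, 0.969, -0.0]
ft_force: [0.4, 0.2, 0.2]
finger_gap: 0.999
t: 4.17
position: [0.5156, -0.1793, 0.0143]
tool_rot: [0.001, 0.249, 0.968, 0.0]
ft_force: [0.0, 1.9, 6.2]
finger_gap: 0.25
t: 4.92
position: [0.5141, -0.1788, 0.1432]
tool_rot: [-0.001, 0.249, 0.968, 0.0]
ft_force: [0.3, -0.2, -2.4]
finger_gap: 0.246
t 5.0167 pos [ 0.5137 -0.1786  0.1421] yawx 151.12514614686597 -> shift [ 0.2585  0.2328 -0.057 ] turn -28.874853853134027 F [-0.2413  0.3007 -1.7325]
```

View pics/m3.png

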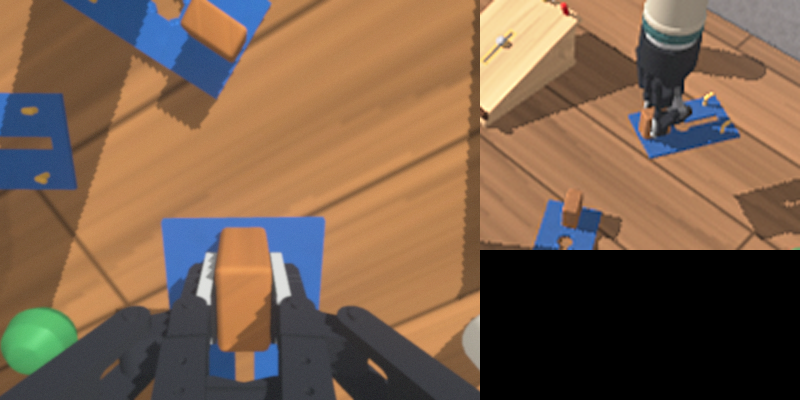

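The plate is held level, with the block between the pads and the lower edge at row 218 (u 243–405 full frame). I'll use that edge to measure the wrist camera's bias and the grip offset.

```bash
python3 - <<'E'
from h import *
s,R=where();T=s["position"]
im,K,E=load("w3")
m=blue(im);m[:205]=0;m[320:]=0;m[:,:200]=0;m[:,450:]=0
ys,xs=np.nonzero(m)
for r in(222,235,250,270):
    x=np.nonzero(m[r])[0];print(r,x.min(),x.max())
top=[(c,np.nonzero(m[:,c])[0].min()) for c in range(255,400,15)];print(top)
r0=np.polyval(np.polyfit(*zip(*top),1),[324])[0]-.5
l=[];
for r in range(222,270,4):
    x=np.nonzero(m[r])[0];l.append((r,x.min()-.5,x.max()+.5))
l=np.array(l);a=np.polyval(np.polyfit(l[:,0],l[:,1],1),r0);b=np.polyval(np.polyfit(l[:,0],l[:,2],1),r0)
print("corners",a,b,r0)
for z in(T[2]-.0143+.005,):
    P=onz(K,E,[(a,r0),(b,r0)],z);q=(P-T)@R;print("tool frame corners",q,"width",np.linalg.norm(P[0]-P[1]))
# where side edges at row 270 -> level check
    P=onz(K,E,[(l[-1,1],l[-1,0]),(l[-1,2],l[-1,0])],z);print("row",l[-1,0],(P-T)@R,np.linalg.norm(P[0]-P[1]))
# side view: eye / slot / hooks
im,K,E=load("s3");print("expected eye px side",proj(K,E,T+R@np.array([-.042,0,.0143-.005])))
E
```

```text
222 242 403
235 244 402
250 245 401
270 247 400
[(255, np.int64(219)), (270, np.int64(219)), (285, np.int64(219)), (300, np.int64(219)), (315, np.int64(219)), (330, np.int64(219)), (345, np.int64(218)), (360, np.int64(218)), (375, np.int64(218)), (390, np.int64(217))]
corners 241.45258741258735 404.04702797202793 217.98
tool frame corners [[ 0.0221 -0.0386  0.0094]
 [ 0.0222  0.041   0.0094]] width 0.07957535176456144
row 266.0 [[-0.0044 -0.038   0.0093]
 [-0.0043  0.0412  0.0093]] 0.07926203735937608
expected eye px side [[390.7656 211.7529]]
```

```bash
cat > plan.py <<'E'
from h import *
from fit import R as PR
P=np.array([.532,.1515,.060]);YAW=-.017;PRm=PR(YAW);HG=.033;HZ=.0187
def pose(tip,y,phi,lift=0):
    "TCP for plate upper edge (underside) at panel x=tip, pitch phi deg"
    t=P+PRm@np.array([tip,y,0]);f=np.array([np.cos(YAW),np.sin(YAW),0]);z=np.array([0,0,1.]);a=np.radians(phi)
    ux=np.cos(a)*f+np.sin(a)*z;uz=-np.sin(a)*f+np.cos(a)*z
    return t-.112*ux+HG*uz-HZ*z+lift*z
E
python3 - <<'E'
from plan import *
goto(pose(.1,.055,0,.06),180+np.degrees(YAW))
s,R=where();a=np.radians(180+np.degrees(YAW));Rt=np.array([[np.cos(a),-np.sin(a),0],[-np.sin(a)*-1,-np.cos(a)*1,0],[0,0,-1]])
Rt=np.array([[np.cos(a),-np.sin(a),0],[np.sin(a),np.cos(a),0],[0,0,1]])@np.diag([1,-1,-1]);print(Rt)
p0=pose(.1,.055,0,.06)
for ph,l in((0,.02),(0,0),(5,0),(10,0),(15,0),(20,0)):print(ph,l,pose(.1,.055,ph,l),Rt.T@(pose(.1,.055,ph,l)-p0))
E
```

```text
t 5.0167 pos [ 0.5137 -0.1786  0.1421] yawx 151.12514614686597 -> shift [ 0.1851  0.3381 -0.0258] turn -27.90082560141164 F [-0.2413  0.3007 -1.7325]
[[-0.9999  0.017   0.    ]
 [ 0.017   0.9999  0.    ]
 [ 0.      0.     -1.    ]]
0 0.02 [0.5149 0.2068 0.1285] [0.   0.   0.04]
0 0 [0.5149 0.2068 0.1085] [0.   0.   0.06]
5 0 [0.5125 0.2068 0.0986] [0.0024 0.     0.0699]
10 0 [0.5109 0.2069 0.0886] [ 0.004  -0.      0.0799]
15 0 [0.5102 0.2069 0.0784] [0.0047 0.     0.0901]
20 0 [0.5104 0.2069 0.0682] [ 0.0045 -0.      0.1003]
```

```bash
python3 -m creep '[[[0,0,-0.04,0],[0.03,0.05,-0.06,-4],[0.05,0.09,-0.06,-8],[0.07,0.13,-0.06,-12],[0.09,0.16,-0.06,-16],[0.11,0.20,-0.06,-20],[0.13,0.24,-0.06,-24],[0.15,0.275,-0.06,-27.9],[0.17,0.31,-0.05,-27.9],[0.1851,0.3381,-0.04,-27.9],[0.1851,0.3381,-0.026,-27.9],[0.1851,0.3381,-0.026,-27.9]]]'
python3 -m creep '[[[0,0,0,0],[0,0,0,0],[0,0,0,0]]]'
python3 - <<'E'
from plan import *
goto(pose(.1,.055,0,.01),180+np.degrees(YAW))
E
```

```text
t: 6.02
position: [0.5129, 0.2094, 0.1649]
tool_rot: [-0.004, 0.006, 1.0, -0.0]
ft_force: [-0.1, -1.1, -2.5]
finger_gap: 0.246
t: 6.27
position: [0.5166, 0.205, 0.1699]
tool_rot: [0.0, 0.009, 1.0, -0.0]
ft_force: [0.2, 0.3, -2.0]
finger_gap: 0.246
t 6.2667 pos [0.5166 0.205  0.1699] yawx 178.9495491263143 -> shift [0.0018 0.0018 0.0514] turn -0.07642262196330307 F [ 0.1851  0.3148 -2.0313]
```

```bash
python3 - <<'E'
from h import *
snap("s4","side");snap("c4","scene");s,R=where();T=s["position"]
def L(x,y,z):return T+R@np.array([-x,y*1.,.0143-z])  # plate coords rel. grip (x), underside z; tool y sign sym
tiles=[]
for n in("s4","c4"):
    im,K,E=load(n)
    cor=[L(-.022,-.04,.005),L(-.022,.04,.005),L(.112,.04,.005),L(.112,-.04,.005)]
    q=proj(K,E,np.array(cor));print(n,q)
    c=q.mean(0).astype(int);u0,v0=c[0]-50,c[1]-45
    t=cv2.resize(im[v0:v0+90,u0:u0+100],None,fx=4,fy=4,interpolation=cv2.INTER_CUBIC)
    for p in q:cv2.circle(t,tuple(int(v) for v in ((p-(u0,v0)+.5)*4)),2,(0,0,255),-1)
    print(u0,v0);tiles.append(t)
cv2.imwrite("pics/m4.png",np.hstack(tiles))
E
```

```text
s4 [[286.3401 152.8659]
 [269.6383 141.0758]
 [300.6089 123.6076]
 [317.3749 134.2799]]
243 92
c4 [[375.5522 207.0084]
 [400.95   221.5868]
 [371.8644 254.5833]
 [345.7377 238.1236]]
323 185
```

View pics/m4.png

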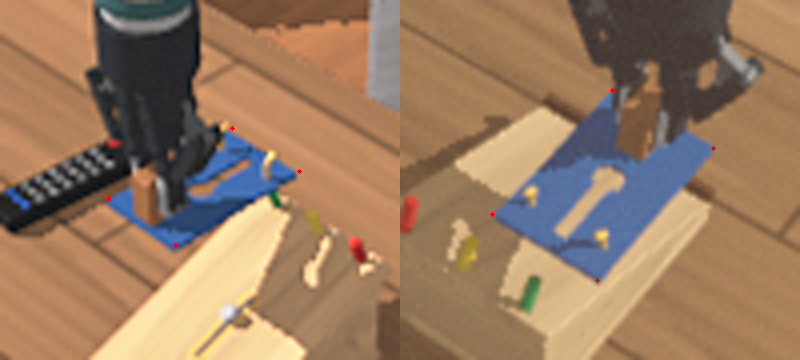

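The scene projection matches the held plate within about 0.5 px. The side camera is off by about (-0.5,+1.4) px, which explains the disagreement. I'll refit with that correction.

```bash
cat >> fit2.py <<'E'
print("---- corrected")
import fit
cor=[(n,l,np.array(q)-((-.6,1.4) if n=="side0" else (0,0))) for n,l,q in obs]
def r2(p,ns):
    r=R(p[3]);return np.concatenate([proj(*cams[n],p[:3]+r@np.array((p[4],0,.0105) if l=="stud" else l))[0]-q for n,l,q in cor if n in ns])
for ns in(("scene0","side0"),("scene0",)):
    b=least_squares(lambda p:r2(p,ns),[.53,.15,.06,0,0],loss="soft_l1",f_scale=.5);print(ns,b.x,np.sqrt((r2(b.x,ns)**2).mean()))
    rr=R(b.x[3]);print("stud world",b.x[:3]+rr@[b.x[4],0,.0105])
print("wrist stud world",w.x[:3]+R(w.x[3])@[w.x[4],0,.0105])
E
python3 fit2.py | sed -n '/corr/,$p'
```

```text
---- corrected
('scene0', 'side0') [ 0.532   0.1534  0.0638 -0.0302  0.0113] 0.6545215865119305
stud world [0.539  0.1532 0.0776]
('scene0',) [ 0.5258  0.1496  0.0545 -0.0235  0.012 ] 0.32951073453456486
stud world [0.5335 0.1494 0.0685]
wrist stud world [0.5388 0.153  0.0716]
```

```bash
python3 -m creep '[[[0.002,0.002,0.02,0],[0.002,0.002,0.04,0],[0.002,0.002,0.05,0],[0.002,0.002,0.054,0],[0.002,0.002,0.056,0],[0.002,0.002,0.058,0],[0.002,0.002,0.058,0]]]'
python3 -m creep '[[[0,0,0.001,0],[0,0,0.002,0],[0,0,0.003,0],[0,0,0.004,0]]]'
python3 -m creep '[[[0,0,0.001,0],[0,0,0.002,0],[0,0,0.003,0],[0,0,0.004,0]]]'
```

```text
t: 6.95
position: [0.5125, 0.2082, 0.1125]
tool_rot: [-0.001, 0.009, 1.0, 0.001]
ft_force: [-7.1, 3.1, 5.8]
finger_gap: 0.246
t: 7.28
position: [0.5125, 0.2082, 0.1089]
tool_rot: [-0.001, 0.009, 1.0, 0.001]
ft_force: [-8.0, 1.3, 6.3]
finger_gap: 0.249
t: 7.62
position: [0.5128, 0.208, 0.1049]
tool_rot: [-0.001, 0.009, 1.0, 0.0]
ft_force: [-6.9, 1.7, 5.3]
finger_gap: 0.247
```

```bash
python3 -m creep '[[[0.0005,0,0.0015,0],[0.001,0,0.003,0],[0.0015,0,0.0045,0],[0.002,0,0.006,0],[0.0025,0,0.0075,0],[0.003,0,0.009,0],[0.0035,0,0.0105,0],[0.004,0,0.012,0]]]'
python3 -m creep '[[[0.0003,0,0.0015,0],[0.0006,0,0.003,0],[0.0008,0,0.0045,0],[0.001,0,0.006,0],[0.0012,0,0.0075,0],[0.0013,0,0.009,0],[0.0014,0,0.0105,0],[0.0015,0,0.012,0]]]'
python3 - <<'E'
from plan import *
goto(pose(.1,.055,20,0),180+np.degrees(YAW))
E
```

```text
t: 8.28
position: [0.5129, 0.2083, 0.0927]
tool_rot: [0.003, 0.009, 1.0, 0.0]
ft_force: [1.7, 0.8, 5.3]
finger_gap: 0.247
t: 8.95
position: [0.5084, 0.2083, 0.0792]
tool_rot: [-0.001, 0.008, 1.0, -0.0]
ft_force: [0.4, -0.2, -1.8]
finger_gap: 0.25
t 8.95 pos [0.5084 0.2083 0.0792] yawx 179.0286361307553 -> shift [-0.002  -0.0014  0.011 ] turn 0.002664382477689742 F [ 0.3522 -0.2309 -1.8318]
```

```bash
python3 - <<'E'
from h import *
snap("s5","side");snap("w5");snap("c5","scene")
a=crop(load("s5")[0],240,95,100,75,4);b=crop(load("c5")[0],315,190,100,75,4);c=cv2.resize(load("w5")[0],(400,250))
o=np.zeros((550,800,3),np.uint8);o[:300,:400]=a;o[:300,400:]=b;o[300:550,:400]=c;cv2.imwrite("pics/m5.png",o)
E
```

```text
(no output)
```

View pics/m5.png

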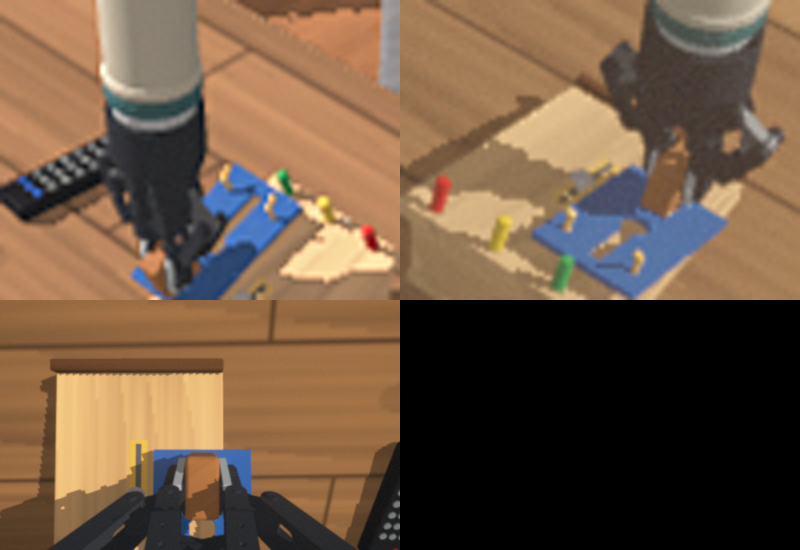

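The plate has pivoted in the pads and now looks close to parallel with the board, clear of the stud and pegs. I'll press gently to finish levelling it.

```bash
python3 -m creep '[[[0,0,0.002,0],[0,0,0.004,0],[0,0,0.006,0],[0,0,0.006,0]]]'
python3 -m creep '[[[0,0,0.001,0],[0,0,0.002,0],[0,0,0.003,0],[0,0,0.003,0]]]'
python3 -m creep '[[[0,0,0.001,0],[0,0,0.002,0],[0,0,0.002,0]]]'
```

```text
t: 9.43
position: [0.5084, 0.2083, 0.0733]
tool_rot: [-0.0, 0.008, 1.0, -0.0]
ft_force: [0.2, -0.3, -2.0]
finger_gap: 0.25
t: 9.77
position: [0.5087, 0.2084, 0.0705]
tool_rot: [-0.0, 0.008, 1.0, 0.0]
ft_force: [0.2, -1.4, -1.4]
finger_gap: 0.25
t: 10.02
position: [0.5089, 0.2084, 0.0701]
tool_rot: [0.0, 0.008, 1.0, 0.0]
ft_force: [-2.7, -0.7, 6.1]
finger_gap: 0.245
```

```bash
python3 -m creep '[[[0,0,0.0005,0],[0,0,0.001,0],[0,0,0.001,0]]]'
python3 -m creep '[[[0,0,0.0005,0],[0,0,0.001,0],[0,0,0.001,0]]]'
python3 - <<'E'
from plan import *
s,R=where();print(s["position"],s["ft_force"],s["wrist_torque"])
E
```

```text
t: 10.27
position: [0.5089, 0.2084, 0.0701]
tool_rot: [0.001, 0.008, 1.0, 0.0]
ft_force: [-3.5, -1.0, 12.5]
finger_gap: 0.252
t: 10.52
position: [0.509, 0.2084, 0.07]
tool_rot: [0.001, 0.008, 1.0, 0.0]
ft_force: [-5.2, -1.8, 19.2]
finger_gap: 0.249
[0.509  0.2084 0.07  ] [-5.1596 -1.7818 19.1685] [-0.453   1.1105 -0.0369]
```

The force rises steeply at a fixed height, so the plate is flat in the hand. The flat reference is TCP (0.509, 0.2084, 0.070). Next I lift and move over the stud.

```bash
python3 -m creep '[[[0,0,-0.005,0],[0,0,-0.015,0],[0,0,-0.033,0],[0.0157,-0.02,-0.033,0],[0.0157,-0.04,-0.033,0],[0.0157,-0.0554,-0.033,0],[0.0157,-0.0554,-0.033,0],[0.0157,-0.0554,-0.033,0],[0.0157,-0.0554,-0.033,0]]]'
python3 - <<'E'
from plan import *
goto((.4924,.1533,.0639),180+np.degrees(YAW))
snap("s6","side");snap("c6","scene");snap("w6")
a=crop(load("s6")[0],240,105,100,75,4);b=crop(load("c6")[0],315,190,100,75,4);c=cv2.resize(load("w6")[0],(400,250))
o=np.zeros((550,800,3),np.uint8);o[:300,:400]=a;o[:300,400:]=b;o[300:550,:400]=c;cv2.imwrite("pics/m6.png",o)
E
```

```text
t: 11.27
position: [0.4925, 0.1536, 0.0999]
tool_rot: [0.0, 0.009, 1.0, 0.0]
ft_force: [-0.0, 0.6, -1.6]
finger_gap: 0.245
t 11.2667 pos [0.4925 0.1536 0.0999] yawx 179.00073346918452 -> shift [ 0.0001 -0.0004  0.036 ] turn -0.025238279093088067 F [-0.0224  0.6384 -1.5635]
```

View pics/m6.png

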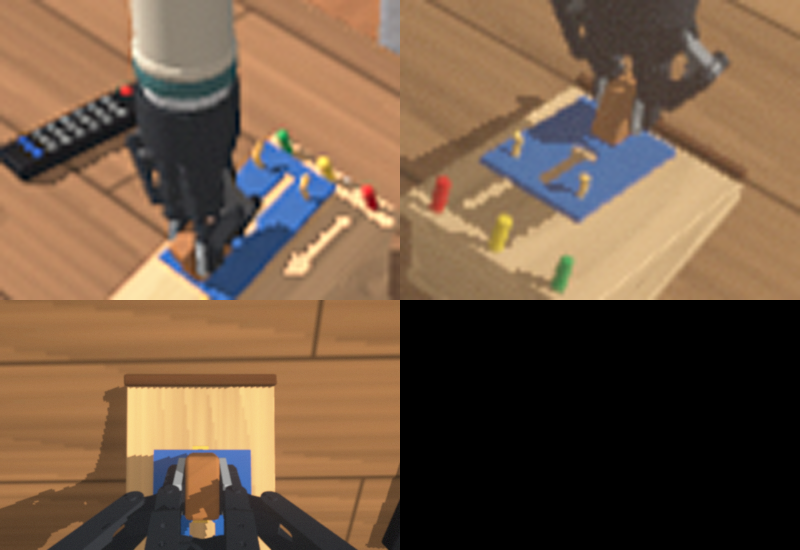

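```bash
python3 - <<'E'
from h import *
from plan import *
im,K,E=load("w6");s,R=where();T=s["position"]
b=blue(im);g=cv2.cvtColor(im,cv2.COLOR_BGR2GRAY).astype(float)
rows=range(246,300,3);pl=[]
for r in rows:
    x=np.nonzero(b[r,235:415])[0]+235;pl.append((r,x.min()-.5,x.max()+.5))
print(pl[0],pl[-1])
def yp(uv,n):  # onto plane n above panel -> panel coords
    o,d=ray(K,E,uv);N=PRm[:,2];t=((P-o)@N+n)/(d@N);return (o+d*t[:,None]-P)@PRm
G=(T+[0,0,.0187]-P)@PRm;h=G[2]-.033+.005;print("plate height",h)
pl=np.array(pl);c=(yp(pl[:,[1,0]],h)+yp(pl[:,[2,0]],h))/2;print("plate centre y per row",c[::4,1],"width",(yp(pl[:,[2,0]],h)-yp(pl[:,[1,0]],h))[::4,1],"x",c[::4,0])
bl=[]
for r in range(160,235,3):
    d=np.diff(g[r]);l=190+np.argmax(d[190:220]);rr=425+np.argmin(d[425:455]);bl.append((r,l+.5,rr+.5))
bl=np.array(bl);c=(yp(bl[:,[1,0]],0)+yp(bl[:,[2,0]],0))/2;print(bl[0],bl[-1],"board centre y",c[::5,1],"width",(yp(bl[:,[2,0]],0)-yp(bl[:,[1,0]],0))[::5,1])
print("fit",np.polyfit(c[:,0],c[:,1],1), "TCP y panel",G)
x=[np.nonzero(b[:,u])[0].min() for u in(260,275,385,395)];print("lower edge rows",x,yp([(324,np.mean(x)-.5)],h))
E
```

```text
(246, np.float64(246.5), np.float64(399.5)) (297, np.float64(245.5), np.float64(400.5))
plate height 0.040412743734312744
plate centre y per row [0.0032 0.0032 0.0035 0.0032 0.0032] width [0.0784 0.0784 0.0778 0.0782 0.0792] x [-0.0334 -0.0272 -0.0211 -0.015  -0.0089]
[160.  202.5 438.5] [232.  202.5 439.5] board centre y [0.0015 0.0015 0.0015 0.0015 0.0016] width [0.1501 0.15   0.1498 0.1497 0.1495]
fit [0.0021 0.0017] TCP y panel [-0.0174  0.0018  0.0684]
lower edge rows [np.int64(241), np.int64(241), np.int64(241), np.int64(241)] [[-0.0362  0.0037  0.0404]]
```

```bash
python3 - <<'E'
from plan import *
s,R=where();T=s["position"];im,K,E=load("c6");G=T+[0,0,.0187]
for e in(.039,.042,.045):print(e,proj(K,E,G+PRm@np.array([e,0,-.028])))
# slot + eye as non-blue hole inside plate
b=blue(im);c=max((c for c in cv2.findContours(b[195:260,325:390],0,1)[0]),key=cv2.contourArea);hull=np.zeros((65,65),np.uint8);cv2.fillPoly(hull,[c],1)
print(cv2.boundingRect(c))
for r in range(220,240):print(r,''.join('#' if v else '.' for v in b[r,335:385]))
print(G, proj(K,E,G+PRm@np.array([[-.022,.04,-.028],[.112,.04,-.028],[.112,-.04,-.028]])))
E
```

```text
0.039 [[360.9933 227.899 ]]
0.042 [[360.4228 228.2995]]
0.045 [[359.8501 228.7014]]
(12, 33, 6, 4)
220 ..................................................
221 ..................................................
222 ..................................................
223 ..................................................
224 .........................................#........
225 ............##.......................#............
226 ............#......###.......##...................
227 .................#.##.............................
228 ....##.....#..#...............##..................
229 ..##.#.....#....#.#...........#...................
230 ...####..........#............#...........#.......
231 .....#.#...#...#..................................
232 ..........#.............#...#.....................
233 .........#....................#...................
234 ..........#.#.........#.............##............
235 .....................#.#..........................
236 ..................................................
237 ...............#..................................
238 ............................#.....................
239 ..................................................
[0.4923 0.1539 0.1183] [[397.0187 215.1037]
 [358.8298 254.335 ]
 [342.7924 240.7033]]
```

```bash
python3 -m creep '[[[0.001,-0.0017,0.006,0],[0.001,-0.0017,0.012,0],[0.001,-0.0017,0.017,0],[0.001,-0.0017,0.019,0],[0.001,-0.0017,0.019,0]]]'
python3 -m creep '[[[0,0,0.001,0],[0,0,0.002,0],[0,0,0.003,0],[0,0,0.004,0],[0,0,0.004,0]]]'
python3 -m creep '[[[0,0,0.001,0],[0,0,0.002,0],[0,0,0.003,0],[0,0,0.003,0]]]'
```

```text
t: 11.83
position: [0.4904, 0.1515, 0.0797]
tool_rot: [-0.001, 0.008, 1.0, -0.0]
ft_force: [0.6, -1.3, -1.6]
finger_gap: 0.248
t: 12.25
position: [0.4911, 0.1515, 0.0766]
tool_rot: [-0.0, 0.008, 1.0, 0.0]
ft_force: [-0.0, -1.6, -2.2]
finger_gap: 0.246
t: 12.58
position: [0.4913, 0.1516, 0.0745]
tool_rot: [0.0, 0.008, 1.0, 0.0]
ft_force: [-2.3, -0.7, 5.0]
finger_gap: 0.254
```

Contact came about 10 mm above flat, so the eye rim is on the stud head's taper and about 2 mm off. I'll feel downhill under the same light load and watch the force.

```bash
python3 -m creep '[[[0.0005,0,0,0],[0.001,0,0.0001,0],[0.001,0,0.0002,0]]]'
python3 -m creep '[[[0.0005,0,0.0002,0],[0.001,0,0.0004,0],[0.001,0,0.0004,0]]]'
```

```text
t: 12.83
position: [0.4912, 0.1516, 0.0743]
tool_rot: [0.001, 0.008, 1.0, 0.0]
ft_force: [-0.7, -0.5, 7.7]
finger_gap: 0.247
t: 13.08
position: [0.4912, 0.1516, 0.0743]
tool_rot: [0.002, 0.008, 1.0, 0.0]
ft_force: [0.9, -0.6, 6.6]
finger_gap: 0.248
```

```bash
python3 -m creep '[[[-0.001,0,-0.0006,0],[-0.002,0,-0.001,0],[-0.003,0,-0.0013,0],[-0.003,0,-0.0013,0]]]'
python3 -m creep '[[[-0.0005,0,-0.0002,0],[-0.001,0,-0.0003,0],[-0.0015,0,-0.0005,0],[-0.0015,0,-0.0005,0]]]'
```

```text
t: 13.42
position: [0.4913, 0.1516, 0.0746]
tool_rot: [-0.001, 0.008, 1.0, 0.0]
ft_force: [-2.7, -1.3, 7.3]
finger_gap: 0.25
t: 13.75
position: [0.4913, 0.1516, 0.0747]
tool_rot: [-0.002, 0.008, 1.0, -0.0]
ft_force: [-4.4, -0.0, 7.0]
finger_gap: 0.247
```

```bash
python3 -m creep '[[[0,0,-0.002,0],[0,0,-0.004,0],[0,0,-0.006,0],[0,0,-0.006,0],[0,0,-0.006,0]]]'
python3 -m creep '[[[0,0,0.001,0],[0,0,0.002,0],[0,0,0.003,0],[0,0,0.004,0],[0,0,0.004,0]]]'
python3 -m creep '[[[0,0,0.001,0],[0,0,0.002,0],[0,0,0.003,0],[0,0,0.003,0]]]'
```

```text
t: 14.17
position: [0.4937, 0.1515, 0.0807]
tool_rot: [-0.0, 0.009, 1.0, 0.0]
ft_force: [0.1, -0.2, -2.6]
finger_gap: 0.248
t: 14.58
position: [0.4934, 0.1515, 0.0766]
tool_rot: [-0.0, 0.008, 1.0, -0.0]
ft_force: [-0.4, 0.3, -1.5]
finger_gap: 0.247
t: 14.92
position: [0.4937, 0.1516, 0.0754]
tool_rot: [0.0, 0.008, 1.0, 0.0]
ft_force: [-4.1, -0.6, 9.2]
finger_gap: 0.247
```

The contact height is unchanged after a 2.4 mm shift, so the plate is sitting on the flat top of the head and the eye is more than 4 mm off. One look through the keyhole should show which way.

```bash
python3 - <<'E'
from plan import *
snap("s7","side");snap("c7","scene");snap("w7")
s,R=where();T=s["position"];G=T+[0,0,.0187];print(T,s["ft_force"])
t=[]
for n,(u,v) in(("c7",(328,208)),("s7",(275,135))):
    im,K,E=load(n);a=crop(im,u,v,64,60,6)
    def dot(p,col):
        q=proj(K,E,p)[0]-((-.6,1.4) if n=="s7" else (0,0))*np.array(-1.) if n=="s7" else proj(K,E,p)[0]
        print(n,q);cv2.circle(a,tuple(int(z) for z in (q-(u,v)+.5)*6),2,col,-1)
    dot(G+PRm@np.array([.042,0,-.028]),(0,0,255))       # predicted eye, top face
    dot(np.array([.5388,.1515,.0735]),(0,255,0))        # stud head
    dot(G+PRm@np.array([-.022,.04,-.028]),(0,0,255));dot(G+PRm@np.array([.112,.04,-.028]),(0,0,255));dot(G+PRm@np.array([.112,-.04,-.028]),(0,0,255))
    t.append(a)
cv2.imwrite("pics/m7.png",np.hstack(t))
E
```

```text
[0.4937 0.1516 0.0754] [-3.3541 -0.4119  9.8122]
c7 [358.8307 233.6004]
c7 [359.6518 234.7432]
c7 [382.0741 232.2059]
c7 [357.2902 251.2369]
c7 [333.125  235.9066]
s7 [300.9744 168.0637]
s7 [300.004  170.4886]
s7 [279.3882 175.6937]
s7 [307.0291 147.8193]
s7 [323.9702 159.101 ]
```

View pics/m7.png

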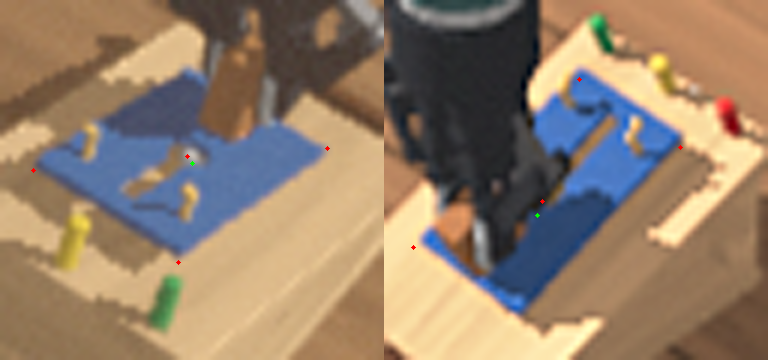

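```bash
python3 - <<'E'
from h import *
im,K,E=load("c7");hs=cv2.cvtColor(im,cv2.COLOR_BGR2HSV).astype(int)
def cl(h):
    if 100<=h[0]<=130 and h[1]>90:return '#'
    if h[1]<70:return 'O' if h[2]>130 else 'o'
    return 'w' if h[2]>130 else ('d' if h[2]<85 else '.')
for v in range(226,244):print(v,''.join(cl(hs[v,u]) for u in range(344,372)))
for v in range(229,239):print(v,[tuple(im[v,u]//10) for u in range(355,366)])
E
```

```text
226 wwwoo..oo.oo....oo......ww.o
227 wooo......oo.oo.o.......ww.o
228 O....o...o..oo.ooo.....www.o
229 O##...o....ooo....o....wwwo#
230 O####......#....##.oo..wwo##
231 O############ow######ooOw###
232 w###########oooOo.##########
233 ############wwOOOoo#########
234 ###########OwwOOOOo#########
235 ########wOowwwOOOOw#########
236 #######wOwwwwo##############
237 ######wOwwwwo###############
238 ####wOwwwwO###wOw###########
239 ####OwwwOO####www###########
240 ####wOwO######OwwO#########w
241 .#####w#######Owww########OO
242 oo######.#.###wwO#######wOOw
243 woo.#########owww######wOwww
229 [(np.uint8(10), np.uint8(7), np.uint8(7)), (np.uint8(9), np.uint8(7), np.uint8(7)), (np.uint8(10), np.uint8(7), np.uint8(7)), (np.uint8(10), np.uint8(7), np.uint8(7)), (np.uint8(10), np.uint8(7), np.uint8(7)), (np.uint8(11), np.uint8(8), np.uint8(7)), (np.uint8(11), np.uint8(8), np.uint8(8)), (np.uint8(9), np.uint8(8), np.uint8(9)), (np.uint8(7), np.uint8(8), np.uint8(12)), (np.uint8(6), np.uint8(8), np.uint8(12)), (np.uint8(5), np.uint8(8), np.uint8(12))]
230 [(np.uint8(12), np.uint8(8), np.uint8
[... 3570 characters left out ...]
)), (np.uint8(16), np.uint8(11), np.uint8(8)), (np.uint8(16), np.uint8(11), np.uint8(9)), (np.uint8(16), np.uint8(12), np.uint8(9)), (np.uint8(16), np.uint8(11), np.uint8(9)), (np.uint8(16), np.uint8(11), np.uint8(9))]
238 [(np.uint8(16), np.uint8(11), np.uint8(10)), (np.uint8(16), np.uint8(11), np.uint8(9)), (np.uint8(16), np.uint8(11), np.uint8(8)), (np.uint8(15), np.uint8(12), np.uint8(11)), (np.uint8(14), np.uint8(14), np.uint8(15)), (np.uint8(15), np.uint8(12), np.uint8(11)), (np.uint8(16), np.uint8(11), np.uint8(8)), (np.uint8(16), np.uint8(11), np.uint8(8)), (np.uint8(16), np.uint8(11), np.uint8(9)), (np.uint8(16), np.uint8(11), np.uint8(8)), (np.uint8(16), np.uint8(11), np.uint8(9))]
```

The stud head fills the downhill side of the eye, and wood shows on its uphill side at (356,234). The eye is therefore about 6 mm too far uphill, so I'll lift, shift downhill and lower again.

```bash
python3 -m creep '[[[0,0,-0.003,0],[0,0,-0.006,0],[0.003,0,-0.006,0],[0.006,0,-0.005,0],[0.006,0,-0.004,0],[0.006,0,-0.004,0]]]'
python3 -m creep '[[[0,0,0.001,0],[0,0,0.002,0],[0,0,0.003,0],[0,0,0.004,0],[0,0,0.004,0]]]'
python3 -m creep '[[[0,0,0.001,0],[0,0,0.002,0],[0,0,0.003,0],[0,0,0.003,0]]]'
```

```text
t: 15.57
position: [0.4868, 0.1516, 0.0773]
tool_rot: [-0.001, 0.008, 1.0, -0.0]
ft_force: [0.3, 0.4, -2.5]
finger_gap: 0.248
t: 15.98
position: [0.4875, 0.1516, 0.0736]
tool_rot: [-0.0, 0.009, 1.0, -0.0]
ft_force: [-0.4, -0.3, -2.4]
finger_gap: 0.249
t: 16.32
position: [0.4874, 0.1516, 0.0707]
tool_rot: [-0.0, 0.009, 1.0, 0.0]
ft_force: [-0.1, 0.2, -2.4]
finger_gap: 0.252
```

```bash
python3 -m creep '[[[0,0,0.001,0],[0,0,0.002,0],[0,0,0.003,0],[0,0,0.004,0],[0,0,0.004,0]]]'
python3 -m creep '[[[0,0,0.001,0],[0,0,0.002,0],[0,0,0.003,0],[0,0,0.003,0]]]'
```

```text
t: 16.73
position: [0.4876, 0.1516, 0.0667]
tool_rot: [-0.0, 0.008, 1.0, 0.0]
ft_force: [-0.8, -0.5, -1.8]
finger_gap: 0.246
t: 17.07
position: [0.4875, 0.1516, 0.0637]
tool_rot: [-0.0, 0.008, 1.0, 0.0]
ft_force: [-0.2, -0.2, -1.8]
finger_gap: 0.253
```

The eye dropped over the head. I'll continue to flat.

```bash
python3 -m creep '[[[0,0,0.001,0],[0,0,0.002,0],[0,0,0.002,0]]]'
python3 -m creep '[[[0,0,0.0005,0],[0,0,0.001,0],[0,0,0.001,0]]]'
python3 -m creep '[[[0,0,0.0004,0],[0,0,0.0008,0],[0,0,0.0008,0]]]'
```

```text
t: 17.32
position: [0.4878, 0.1517, 0.0628]
tool_rot: [0.0, 0.008, 1.0, 0.0]
ft_force: [-1.4, -0.3, 5.2]
finger_gap: 0.25
t: 17.57
position: [0.4879, 0.1516, 0.0627]
tool_rot: [0.001, 0.008, 1.0, 0.0]
ft_force: [-3.2, -0.4, 12.2]
finger_gap: 0.25
t: 17.82
position: [0.4879, 0.1517, 0.0627]
tool_rot: [0.001, 0.008, 1.0, 0.0]
ft_force: [-4.1, -1.8, 17.3]
finger_gap: 0.249
```

It is flat on the board with the stud through the eye (TCP z 0.0627, expected 0.0623). I'll ease the press to about 5 N and slide down the slope.

```bash
python3 -m creep '[[[0,0,-0.0008,0],[0,0,-0.0018,0],[0.001,0,-0.0014,0],[0.002,0,-0.0011,0],[0.003,0,-0.0007,0],[0.004,0,-0.0003,0],[0.005,0,0,0],[0.006,0,0.0004,0]]]'
python3 -m creep '[[[0.001,0,0.0004,0],[0.002,0,0.0007,0],[0.003,0,0.0011,0],[0.004,0,0.0015,0],[0.005,0,0.0018,0],[0.006,0,0.0022,0]]]'
```

```text
t: 18.48
position: [0.4875, 0.1517, 0.0628]
tool_rot: [0.006, 0.008, 1.0, 0.0]
ft_force: [4.0, -3.0, 14.7]
finger_gap: 0.248
t: 18.98
position: [0.4846, 0.1523, 0.0618]
tool_rot: [0.01, 0.008, 1.0, 0.001]
ft_force: [7.1, -2.7, 18.3]
finger_gap: 0.246
```

```bash
python3 -m creep '[[[0,0,-0.0008,0],[0,0,-0.0016,0],[0,0,-0.002,0],[0,0,-0.002,0]]]'
python3 -c "
from h import *
s,R=where();print(s['position'],s['ft_force'],s['wrist_torque'],R)"
```

```text
t: 19.32
position: [0.484, 0.1524, 0.0618]
tool_rot: [0.009, 0.008, 1.0, 0.001]
ft_force: [9.7, -0.5, 1.2]
finger_gap: 0.246
[0.484  0.1524 0.0618] [ 9.7025 -0.4663  1.2472] [-0.1718 -1.6287 -0.1039] [[-0.9997  0.0167  0.0172]
 [ 0.0167  0.9999  0.0017]
 [-0.0172  0.002  -0.9999]]
```

After about 4 mm the tangential load is 10 N with almost no normal load, so this is a block and not friction. Most likely it is lateral misalignment at the slot mouth. I'll back off and measure plate against board centring numerically in the wrist image.

```bash
python3 -m creep '[[[-0.002,0,-0.0008,0],[-0.004,0,-0.0012,0],[-0.006,0,-0.0018,0],[-0.007,0,-0.002,0],[-0.007,0,-0.002,0]]]'
cat > lat.py <<'E'
from plan import *
import sys
n=sys.argv[1];snap(n);snap(n+"c","scene");im,K,E=load(n);s,R=where();T=s["position"];print(T,s["ft_force"],R[:,0])
b=blue(im);g=cv2.cvtColor(im,cv2.COLOR_BGR2GRAY).astype(float)
def yp(uv,n):
    o,d=ray(K,E,uv);N=PRm[:,2];t=((P+[0,0,.001]-o)@N+n)/(d@N);return (o+d*t[:,None]-P)@PRm
x=[np.nonzero(b[200:,u])[0].min()+200 for u in(265,275,375,385)];r0=int(np.mean(x));print("lower edge rows",x,yp([(324,r0-.5)],.005)[0])
pl=[]
for r in range(r0+5,r0+50,3):
    q=np.nonzero(b[r,225:425])[0]+225;pl.append((r,q.min()-.5,q.max()+.5))
pl=np.array(pl);c=(yp(pl[:,[1,0]],.005)+yp(pl[:,[2,0]],.005))/2;w=(yp(pl[:,[2,0]],.005)-yp(pl[:,[1,0]],.005))[:,1]
print("plate y fit (slope, at mean)",np.polyfit(c[:,0]-c[:,0].mean(),c[:,1],1),"width",w.mean(),"std",c[:,1].std())
bl=[]
for r in range(165,r0,3):
    d=np.diff(g[r]);l=170+np.argmax(d[170:225]);q=420+np.argmin(d[420:475]);bl.append((r,l+.5,q+.5))
bl=np.array(bl);c=(yp(bl[:,[1,0]],0)+yp(bl[:,[2,0]],0))/2;w=(yp(bl[:,[2,0]],0)-yp(bl[:,[1,0]],0))[:,1]
print("board y fit",np.polyfit(c[:,0]-c[:,0].mean(),c[:,1],1),"width",w.mean(),"std",c[:,1].std())
E
python3 lat.py w8
```

```text
t: 19.73
position: [0.4842, 0.1521, 0.0619]
tool_rot: [0.002, 0.008, 1.0, 0.0]
ft_force: [5.1, 1.0, 1.9]
finger_gap: 0.247
[0.4841 0.1521 0.0619] [4.5041 1.2565 1.3529] [-0.9999  0.0168 -0.0032]
lower edge rows [np.int64(241), np.int64(241), np.int64(241), np.int64(241)] [-0.0566  0.0018  0.0059]
plate y fit (slope, at mean) [-0.0908  0.0045] width 0.07269379202715248 std 0.008205003507377148
board y fit [-0.0055  0.0017] width 0.14904894226656057 std 0.000106143763634908
```

```bash
sed -i 's/^pl=np.array(pl);/pl=np.array(pl);print(pl[:,1:].T);k=np.abs(pl[:,2]-pl[:,1]-np.median(pl[:,2]-pl[:,1]))<4;pl=pl[k];/; s/^n=sys.argv\[1\];snap(n);snap(n+"c","scene");/n=sys.argv[1]\nif len(sys.argv)<3: snap(n);snap(n+"c","scene")\n/' lat.py; python3 lat.py w8 x
```

```text
[0.4841 0.1521 0.0619] [4.5041 1.2565 1.3529] [-0.9999  0.0168 -0.0032]
lower edge rows [np.int64(241), np.int64(241), np.int64(241), np.int64(241)] [-0.0566  0.0018  0.0059]
[[246.5 246.5 246.5 246.5 246.5 279.5 373.5 258.5 258.5 247.5 247.5 246.5
  247.5 247.5 246.5]
 [399.5 399.5 399.5 399.5 399.5 399.5 399.5 399.5 399.5 399.5 399.5 399.5
  399.5 400.5 400.5]]
plate y fit (slope, at mean) [0.0179 0.0014] width 0.07900929797746603 std 0.00017442489382680221
board y fit [-0.0055  0.0017] width 0.14904894226656057 std 0.000106143763634908
```

The centring is within about 0.3 mm, so that is not the cause. Blocking after only 4 mm fits the head's side catching the eye rim, meaning the plate is tipped up 2–3° in the pads as seen earlier. The fix is to relieve the load, open so the plate settles flat on the board, and regrip.

```bash
python3 -m creep '[[[-0.002,0,-0.0007,0],[-0.004,0,-0.0014,0],[-0.005,0,-0.0018,0],[-0.005,0,-0.0018,0]]]'
python3 -m creep '[[[0,0,0,0],[0,0,0,0],[0,0,0,0],[0,0,0,0],[0,0,0,0],[0,0,0,0]]]' 0.04
python3 - <<'E'
from h import *
s,R=where();print(s["position"],s["ft_force"],s["finger_gap"])
E
python3 lat.py w9
```

```text
t: 20.17
position: [0.4856, 0.1513, 0.0624]
tool_rot: [-0.002, 0.008, 1.0, -0.0]
ft_force: [0.2, 0.2, -1.8]
finger_gap: 0.25
t: 20.67
position: [0.4875, 0.1516, 0.0633]
tool_rot: [-0.0, 0.008, 1.0, 0.0]
ft_force: [0.5, 0.0, 1.0]
finger_gap: 0.468
[0.4875 0.1516 0.0633] [0.5163 0.0281 0.9664] 0.46763114761823066
[0.4876 0.1516 0.0633] [0.2741 0.3097 0.416 ] [-0.9999  0.0169 -0.    ]
lower edge rows [np.int64(236), np.int64(236), np.int64(235), np.int64(235)] [-0.0561  0.0012  0.0059]
[[246.5 246.5 246.5 246.5 246.5 246.5 287.5 351.5 283.5 282.5 282.5 283.5
  282.5 282.5 282.5]
 [398.5 398.5 398.5 398.5 398.5 398.5 398.5 398.5 398.5 398.5 365.5 365.5
  365.5 365.5 365.5]]
plate y fit (slope, at mean) [-0.1673  0.0099] width 0.05978729972059115 std 0.00012944870274235638
board y fit [0.0095 0.0017] width 0.14905159926937311 std 0.0001306646662218766
```

```bash
python3 -m creep '[[[0,0.0006,0,0],[0,0.0006,0,0],[0,0.0006,0,0],[0,0.0006,0,0],[0,0.0006,0,0],[0,0.0006,0,0],[0,0.0006,0,0],[0,0.0006,0,0]]]' 0.0
python3 -m creep '[[[0,0,0.0004,0],[0,0,0.0008,0],[0,0,0.0008,0]]]'
python3 -m creep '[[[0.001,0,0.0004,0],[0.002,0,0.0007,0],[0.003,0,0.0011,0],[0.004,0,0.0015,0],[0.005,0,0.0018,0],[0.006,0,0.0022,0]]]'
```

```text
t: 21.43
position: [0.4878, 0.1523, 0.0636]
tool_rot: [0.0, 0.008, 1.0, 0.0]
ft_force: [-1.5, 1.2, 4.6]
finger_gap: 0.25
t: 21.68
position: [0.4878, 0.1523, 0.0635]
tool_rot: [0.0, 0.008, 1.0, 0.0]
ft_force: [-2.2, -0.4, 10.8]
finger_gap: 0.243
t: 22.18
position: [0.4875, 0.1523, 0.0636]
tool_rot: [0.006, 0.008, 1.0, 0.0]
ft_force: [4.5, -2.5, 18.2]
finger_gap: 0.246
```

```bash
python3 -m creep '[[[0,0,-0.0008,0],[0,0,-0.0016,0],[0,0,-0.002,0],[0.001,0,-0.0018,0],[0.002,0,-0.0016,0]]]'
python3 -m creep '[[[0.001,0,0.0002,0],[0.002,0,0.0004,0],[0.003,0,0.0006,0],[0.004,0,0.0008,0],[0.004,0,0.0008,0]]]'
```

```text
t: 22.6
position: [0.4787, 0.1523, 0.0611]
tool_rot: [-0.001, 0.008, 1.0, -0.0]
ft_force: [0.9, 0.3, -2.2]
finger_gap: 0.246
t: 23.02
position: [0.4752, 0.1524, 0.061]
tool_rot: [-0.0, 0.008, 1.0, 0.0]
ft_force: [0.1, 1.1, -2.0]
finger_gap: 0.244
```

It now slides freely: 12 mm down, the height shows it under the stud head, and no load. I'll continue with light contact.

```bash
python3 -m creep '[[[0.001,0,0.0012,0],[0.003,0,0.0025,0],[0.005,0,0.0034,0],[0.007,0,0.0041,0],[0.009,0,0.0048,0],[0.011,0,0.0055,0],[0.011,0,0.0055,0]]]'
python3 -m creep '[[[0.002,0,0.0007,0],[0.004,0,0.0014,0],[0.006,0,0.0021,0],[0.008,0,0.0028,0],[0.008,0,0.0028,0]]]'
```

```text
t: 23.6
position: [0.4638, 0.1526, 0.0554]
tool_rot: [-0.0, 0.008, 1.0, -0.0]
ft_force: [-0.0, 1.2, -1.6]
finger_gap: 0.25
t: 24.02
position: [0.4558, 0.1527, 0.0526]
tool_rot: [-0.001, 0.008, 1.0, -0.0]
ft_force: [0.6, -0.3, -2.4]
finger_gap: 0.247
```

```bash
python3 -m creep '[[[0.001,0,0.0006,0],[0.002,0,0.0012,0],[0.003,0,0.0016,0],[0.004,0,0.0019,0],[0.004,0,0.0019,0]]]'
python3 -m creep '[[[0.001,0,0.0004,0],[0.002,0,0.0007,0],[0.003,0,0.0011,0],[0.003,0,0.0011,0]]]'
```

```text
t: 24.43
position: [0.4523, 0.1528, 0.0508]
tool_rot: [-0.0, 0.008, 1.0, 0.0]
ft_force: [-0.6, 0.1, -1.8]
finger_gap: 0.246
t: 24.77
position: [0.4494, 0.1529, 0.0498]
tool_rot: [-0.0, 0.008, 1.0, 0.0]
ft_force: [0.2, -0.2, -1.5]
finger_gap: 0.25
```

```bash
python3 -m creep '[[[0.001,0,0.0004,0],[0.002,0,0.0007,0],[0.003,0,0.0011,0],[0.003,0,0.0011,0]]]'
python3 -m creep '[[[0.001,0,0.0004,0],[0.002,0,0.0007,0],[0.003,0,0.0011,0],[0.003,0,0.0011,0]]]'
```

```text
t: 25.1
position: [0.4491, 0.153, 0.0496]
tool_rot: [0.003, 0.008, 1.0, 0.0]
ft_force: [5.0, -1.7, 2.3]
finger_gap: 0.249
t: 25.43
position: [0.449, 0.153, 0.0497]
tool_rot: [0.006, 0.008, 1.0, 0.0]
ft_force: [7.7, -2.0, 7.4]
finger_gap: 0.247
```

It stopped at x=0.449 against the ledge, where 0.446–0.4485 was predicted, and the height reads flat. I'll relax most of the load, then open and lift away.

```bash
python3 -m creep '[[[-0.001,0,-0.0004,0],[-0.002,0,-0.0007,0],[-0.003,0,-0.0011,0],[-0.004,0,-0.0014,0],[-0.004,0,-0.0014,0]]]'
python3 -m creep '[[[0,0,0,0],[0,0,0,0],[0,0,0,0],[0,0,0,0],[0,0,0,0],[0,0,0,0]]]' 0.045
python3 lat.py w10
```

```text
t: 25.85
position: [0.4492, 0.153, 0.0496]
tool_rot: [0.001, 0.008, 1.0, 0.0]
ft_force: [4.6, -1.4, 4.4]
finger_gap: 0.25
t: 26.35
position: [0.4469, 0.1529, 0.0487]
tool_rot: [-0.001, 0.009, 1.0, 0.0]
ft_force: [0.0, 1.2, -0.3]
finger_gap: 0.527
[0.4473 0.1529 0.0489] [0.3457 1.191  0.3711] [-0.9999  0.0169  0.0006]
lower edge rows [np.int64(240), np.int64(240), np.int64(240), np.int64(240)] [-0.0966  0.0019  0.0059]
[[246.5 246.5 246.5 246.5 246.5 247.5 248.5 276.5 276.5 276.5 276.5 276.5
  276.5 276.5 276.5]
 [399.5 399.5 399.5 399.5 399.5 399.5 399.5 371.5 371.5 370.5 370.5 370.5
  370.5 370.5 370.5]]
plate y fit (slope, at mean) [-0.0228  0.0017] width 0.04879930188473952 std 0.00010920084404380457
board y fit [-0.1109 -0.0008] width 0.13282526458440144 std 0.005439748752976607
```

```bash
python3 -m creep '[[[0,0,-0.01,0],[0,0,-0.03,0],[0,0,-0.06,0],[0,0,-0.1,0],[0.02,0,-0.14,0],[0.03,0,-0.17,0],[0.03,0,-0.17,0],[0.03,0,-0.17,0],[0.03,0,-0.17,0]]]'
python3 - <<'E'
from h import *
snap("w11");snap("s11","side");snap("c11","scene")
o=np.zeros((520,800,3),np.uint8);o[:,:480]=crop(load("w11")[0],200,80,240,260,2)
o[:240,480:]=crop(load("c11")[0],315,195,80,60,4);o[240:480,480:]=crop(load("s11")[0],255,135,80,60,4);cv2.imwrite("pics/m11.png",o)
E
```

```text
t: 27.2
position: [0.4172, 0.1533, 0.2186]
tool_rot: [-0.0, 0.008, 1.0, 0.0]
ft_force: [0.7, 0.0, 0.4]
finger_gap: 0.525
```

View pics/m11.png

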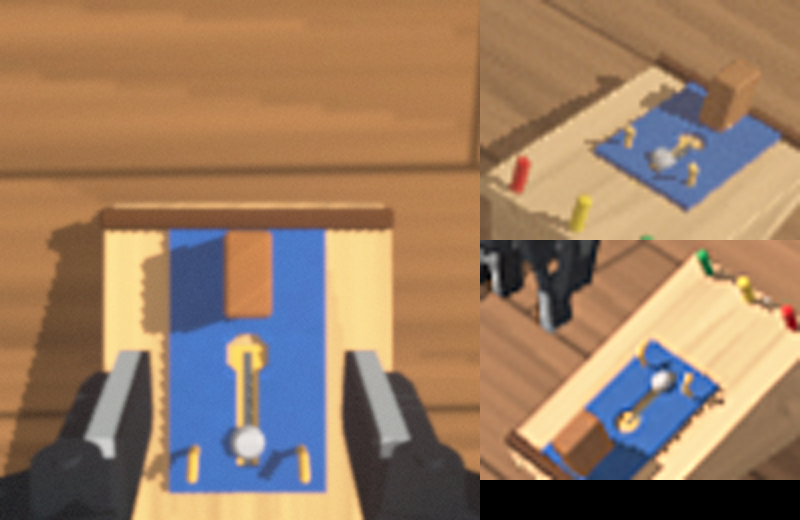

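The final view shows the plate square on the board with its lower edge against the ledge and no wood showing between them. The stud head overlaps the narrow slot, and the gripper is clear of everything. I'll hand it in.

```bash
python3 - <<'E'
from h import *
im,K,E=load("w11");im0=load("c4")
b=blue(im);r=[np.nonzero(b[150:,u])[0].min()+150 for u in(290,300,345,355)];print("lower edge rows",r)
for u in(295,350):print(u,[tuple(int(v) for v in im[q,u]) for q in range(189,198)])
from rig import order
print(order.sign_off())
E
```

```text
lower edge rows [np.int64(195), np.int64(195), np.int64(195), np.int64(195)]
295 [(51, 81, 124), (55, 81, 124), (53, 81, 121), (54, 76, 116), (67, 71, 104), (118, 87, 93), (166, 105, 78), (191, 117, 74), (195, 117, 71)]
350 [(54, 82, 125), (58, 84, 129), (53, 82, 124), (63, 84, 123), (74, 78, 107), (126, 90, 93), (177, 110, 80), (199, 122, 80), (200, 123, 77)]
the job is handed in; nothing more can be done
None
```

I hung the blue plate on the stud, slid it down to the ledge and released it. I handed the job in at about 27 s of the 64 s; the sign-off gives no verdict.

**What I did**
- I took the farthest of the look-alike plates and pivoted it in the pads to the 20° slope by pressing it gently on a free part of the board.
- I then felt for the stud. The first tries stopped on top of the stud head, so I moved the plate about 6 mm downhill and the eye dropped over it.
- The first slide blocked after about 4 mm. The likely cause was the plate being tipped 2–3° in the pads. I opened the fingers so it settled flat, gripped again, and it slid freely down to the ledge.

**Last checks**
- **Ledge:** in the last wrist picture the plate's colour runs straight into the ledge's, with no wood showing between them. Just after release the lower edge measured at panel x = -96.6 mm (the ledge is at -98 mm).
- **Stud and centring:** the stud head sits over the narrow slot. The plate looks square and within about 0.5 mm of the centre line.
- **Forces:** the highest wrist force reading was about 20 N. After lifting clear it read about zero, so the gripper touched nothing.

**What disagreed or was not measured**
- The side camera was off by about 1.4 px, and the wrist camera by about 1 mm sideways; I corrected for the side camera and allowed for the wrist camera's offset.
- The wrist script's final plate-to-board numbers failed because of shadows and ledge edges, so the final centring and squareness come from the picture.
- I did not measure whether the jar, remote or paperweight moved; I only kept the arm's path clear of them.

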